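# Clear the mixer deck and hold a flask down in its sprung cradle

### The arm

A 6-joint arm with a two-finger parallel gripper is mounted at the origin on the work surface. World frame = base frame: x ahead of the robot, y to its left, z up, the work surface at z = 0. Lengths are in m, angles in degrees, forces in N, time in s.
With the tool pointing down it reaches from about 0.4 to 0.825 m from the base axis. Payload 7 kg.
Tool frame: the origin (TCP) lies on the front face of the gripper's body, between the roots of the fingers; the fingertips stand 66 mm ahead of it and the grasp point (between the pads) lies 47 mm ahead of it (ctrl.grasp_offset is the z of the grasp point in the tool frame, in m); z points along the fingers, y is the direction in which the jaws open and shut (so a half turn about z gives the same grasp; the last joint's range is limited). The gripper opens to 88 mm and grips with 3 to 60 N. Pads are 19 mm wide; open, the fingers measure 130 mm over their backs; the gripper's body (78 mm by 193 mm) begins 47 mm behind the grasp point.
Start: joints at [-54.54, 20.546, 0.682, 0, -70.136, -16.507], TCP at [0.219, -0.638, 0.292] pointing down, gripper open.
Joint ranges: [-176.03, 176.03], [-82.01, 121.73], [-58.28, 71.71], [-173.87, 95.51], [-174.79, -0.11], [-173.66, 173.66]. Speed limits (degrees/s): [136.94, 136.94, 172.46, 180, 180, 180].

### API

Orientations are given as [roll, pitch, yaw] about the fixed x, y, z axes, in that order (R = Rz(yaw) Ry(pitch) Rx(roll)).
In Python, from plant import ctrl gives the robot as it stands.
- The arm moves only by the shell command python3 -m creep 'ROWS'. ROWS is JSON, a list of rows, each a list of 7 numbers: the turn, a rotation vector about the tool's x, y, z in rad, then the shift along the tool's x, y, z in m, then the opening, from 0 (shut) to 1 (fully open). In form: [[wx, wy, wz, dx, dy, dz, grip], ...]. A call has 1 to 12 rows; each row is the pose to reach, as a shift and turn from the pose commanded when the call began, along the tool's axes at that moment; what a row does not reach only later rows make up. A row lasts 1/12 s, in which the tool goes at most 41.7 mm and 7.16 degrees, less where a joint would pass 70% of its speed; a pose out of reach is approached as far as the arm can. A call with a gripper value outside its range is refused whole. The fingers move at their own pace and stop on an object; the grip force is fixed at half the most. Time passes only in rows, so rows that repeat a pose let the fingers close. It gives the time, the measured TCP pose, the force and the opening at its end, in the units of the state.
- ctrl.get_obs(): the state, without advancing time (a new reading comes with each control period).
- ctrl.snapshot(name): name is "side" or "top"; returns the picture (384x512x3 uint8, blue, green, red); there is no depth.
- ctrl.camera_model(name): a dict with "K" (3x3 intrinsics, pixels), "rvec" (rotation vector, rad) and "tvec" (3), from world to camera coordinates, as OpenCV has them. Camera axes: x right, y down, z forward; pixel columns grow to the right and rows downward; lengths in m; the calibration is good to about 2 mm. A picture is of the moment at which its call begins. camera_model takes no time and is no camera call.
- ctrl.close_job(): hands the job in, once; it reports no verdict.
The state is a dict: "clock": time; "joint_pos": joint angles; "qvel": joint speeds; "tau": joint torques, N m; "tool_pos": TCP position; "orientation": TCP orientation; "force": force on the tool from outside, world axes, zero at the start; "moment": the same for the moment, N m; "opening": finger opening in m.
Only numpy, scipy, OpenCV 4.12 (cv2) and the standard library are available. Lean on these libraries where they do the work, as an engineer would, in place of code of your own. Each camera call takes 0.05 s, during which the arm holds its last target.

### The job

Take the scraper block and sweep the three stone chips off the mixer deck into its catch tray, touching the chips only with the scraper, then stand the scraper upright on the bench again. Then take the round flask from its cork ring, carry it upright to the mixer, seat it in the sprung wire ring and press it straight down so that the ring sinks about 15 mm (it must stay at least 12 mm down). Finish like that, still gripping the flask and holding the ring pressed down, and leave the dish, the bottle and the rock where they are.

Things in the scene. Friction and masses are not known exactly. Their poses are not given: they have to be found in the camera images.
- mixer: Fixed touch mixer: low box with a bare, rimless metal deck 180 (x) x 320 (y) mm, 50 mm above the bench. Origin: centre of its underside; at yaw 0 its x points away from the robot, y left (turned up to 0.2 rad). The chips lie on its negative-y half, centres within x -58 to +22, y -105 to -45 mm; the sprung ring stands on the other half.
- tray (a point): Centre of the floor of the open dark steel catch tray on the mixer's robot-side edge, at mixer x -147, y -75 mm. Inside 102 (x) x 162 (y) mm; walls 4 mm thick, 30 mm high above the bench (20 mm lower than the deck); its far wall touches the deck's edge.
- cradle_ring (a point): Centre of the sprung ring, at mixer x 0, y +85 mm: a horizontal ring of 6 mm steel wire, 64 mm across its wire centre line, on three spring legs, the wire's centre 45 mm above the deck (95 mm above the bench) when up. It moves down as the ring is pressed. The seated flask's lowest point is 11 mm below this point.
- cradle (a joint): How far the ring is pressed straight down: 0 up, 0.020 m at the bottom stop. Springs: about 5 N of push on the ring to start, about 11 N at 15 mm, 13 N at the stop (400 N/m). The flask's own weight (2.2 to 3.6 N) does not press it down; released, it springs up.
- scraper: Black plastic scraper block, loose, standing on the bench: head 24 (x) x 110 (y) x 24 mm high, on it an upright grip fin 20 (x) x 60 (y) mm, up to 71 mm above the underside. Origin: centre of the underside; z up; 0.16 kg. Grip the fin across its x, about 52 mm up, and sweep along x.
- chip0: Grey-brown stone chip, loose on the deck, about 24 mm across and 10 mm high, 11 g. Origin: centre of its underside.
- chip1: Second stone chip, like chip0.
- chip2: Third stone chip, like chip0.
- flask: Stoppered round-bottom glass flask, loose, upright in a cork ring on the bench: ball 80 mm in diameter, straight neck 28 mm in diameter from 78 to 132 mm above its lowest point, lip 34 mm in diameter at 134 to 139 mm, stopper to 150 mm. Origin: its lowest point; z up along the neck. 0.2 to 0.37 kg, weighted at the bottom.
- corkring: Fixed cork ring 96 mm across, hole 54 mm, 28 mm high, with the flask in it (flask's lowest point 17.5 mm above the bench). Origin: centre of its underside. It and the scraper stand on opposite sides of the mixer, either way round.
- dish: Bystander: shallow closed clear dish 94 mm across, 17 mm high, beyond and to one side. Origin: centre of its underside.
- reagent: Bystander: amber bottle 60 mm across, 130 mm high. Origin: centre of its underside.
- rock: Bystander: grey-brown rock sample 64 mm across, 36 mm high, on the robot's side of the bench. Origin: centre of its underside.
There are look-alikes about, which are no part of the job. What is shaped like the scraper but green is not meant.

How it is judged:
By the outcome, as a careful person would: the job done as asked, in the order asked, and still so for the second after the job is handed in, while the arm keeps its last pose, push and grip.
It also fails if it takes over 58 s, if anything falls off the work surface, if the arm or the gripper's body presses on something with over 40 N, if the wrist force passes 120 N, or if a joint passes its speed limit or range.

## Working session

There is one attempt and no reset: what is moved stays moved. The work goes in short steps, Python scripts to look and compute and a shell command to move; the robot and the scene stay as the last step left them, time stands still between calls to the robot, and variables do not carry over. Pictures are saved under pics/ and viewed, and the job is handed in when it is done.

```bash
mkdir -p pics; ls; python3 - <<'E'
from plant import ctrl
import cv2
print(ctrl.get_obs(), ctrl.grasp_offset)
for n in("side","top"):
    cv2.imwrite(f"pics/{n}0.png",ctrl.snapshot(n)); m=ctrl.camera_model(n); print(n,m)
E
```

```text
pics
{'clock': 0.0, 'joint_pos': array([-5.45404949e+01,  2.05910054e+01,  6.33704329e-01, -1.98427657e-02,
       -7.01366964e+01, -1.65066528e+01]), 'qvel': array([ 0.11926764, -0.10956117,  0.07989143, -0.04243486, -0.1399651 ,
        0.07592642]), 'tau': array([ 4.10064797e-05, -5.82729757e+01,  2.93056798e+01,  6.99726015e+00,
        7.00436009e-03, -1.58500002e-04]), 'tool_pos': array([ 0.2190855 , -0.63804776,  0.2912278 ]), 'orientation': array([ 1.79904576e+02, -8.82500243e-03, -1.61053898e+02]), 'force': array([-0.32542498,  0.52319631,  0.42387907]), 'moment': array([ 0.00800309, -0.02550579,  0.00990144]), 'opening': 0.08782892540975068} 0.0468
side {'K': array([[373.00315116,   0.        , 257.00886937],
       [  0.        , 373.00315116, 181.97098993],
       [  0.        ,   0.        ,   1.        ]]), 'rvec': array([ 0.21787407, -2.82911817,  1.20430276]), 'tvec': array([0.49067478, 0.12683039, 0.94879952])}
top {'K': array([[346.66906067,   0.        , 257.13091105],
       [  0.        , 346.66906067, 190.78447925],
       [  0.        ,   0.        ,   1.        ]]), 'rvec': array([ 2.18179478, -2.13448998,  0.22173163]), 'tvec': array([-0.03362394,  0.49957209,  0.86351299])}
```

View pics/side0.png

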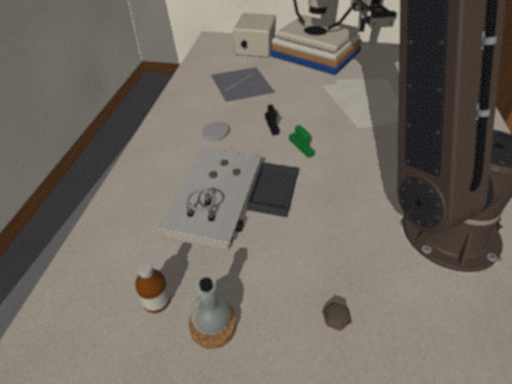

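View pics/top0.png

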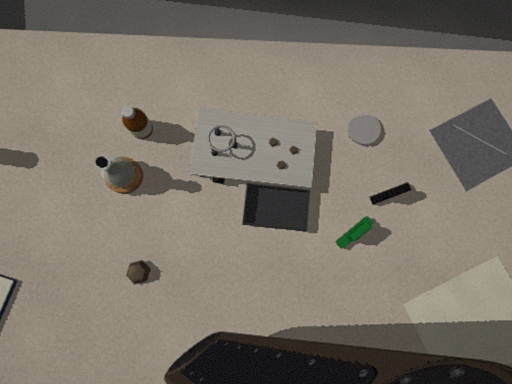

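The top view shows the black block at (390,193), the green look-alike at (355,232), chips at (273,142), (294,150) and (281,165), the tray at (277,207), the ring at (222,138) with its shadow at (242,147), and the flask at (123,175). The black block is the scraper; next I'll check it in a close crop and measure.

```bash
cat > h.py <<'E'
import numpy as np, cv2
from plant import ctrl
def cam(n):
    m=ctrl.camera_model(n); R=cv2.Rodrigues(np.array(m["rvec"],float))[0]; return np.array(m["K"]),R,np.array(m["tvec"],float).ravel()
def ray(n,uv):
    K,R,t=cam(n); d=R.T@np.linalg.solve(K,[uv[0],uv[1],1.]); return -R.T@t,d
def onz(n,uv,z):
    c,d=ray(n,uv); return c+d*(z-c[2])/d[2]
def proj(n,p):
    K,R,t=cam(n); q=K@(R@np.asarray(p,float)+t); return q[:2]/q[2]
def tri(a,b):  # side uv, top uv -> midpoint, gap
    c1,d1=ray("side",a); c2,d2=ray("top",b)
    s=np.linalg.lstsq(np.c_[d1,-d2],c2-c1,rcond=None)[0]; p,q=c1+s[0]*d1,c2+s[1]*d2
    return (p+q)/2,np.linalg.norm(p-q)
def crop(im,x0,y0,x1,y1,k,f):
    cv2.imwrite(f,cv2.resize(im[y0:y1,x0:x1],None,fx=k,fy=k,interpolation=cv2.INTER_CUBIC))
E
python3 - <<'E'
from h import *
t=cv2.imread("pics/top0.png"); s=cv2.imread("pics/side0.png")
crop(t,180,95,340,240,5,"pics/t_mix.png")
crop(t,330,170,430,250,7,"pics/t_scr.png")
crop(s,150,90,330,250,4,"pics/s_mix.png")
crop(t,80,90,180,200,5,"pics/t_fl.png")
E
```

```text
(no output)
```

View pics/t_mix.png

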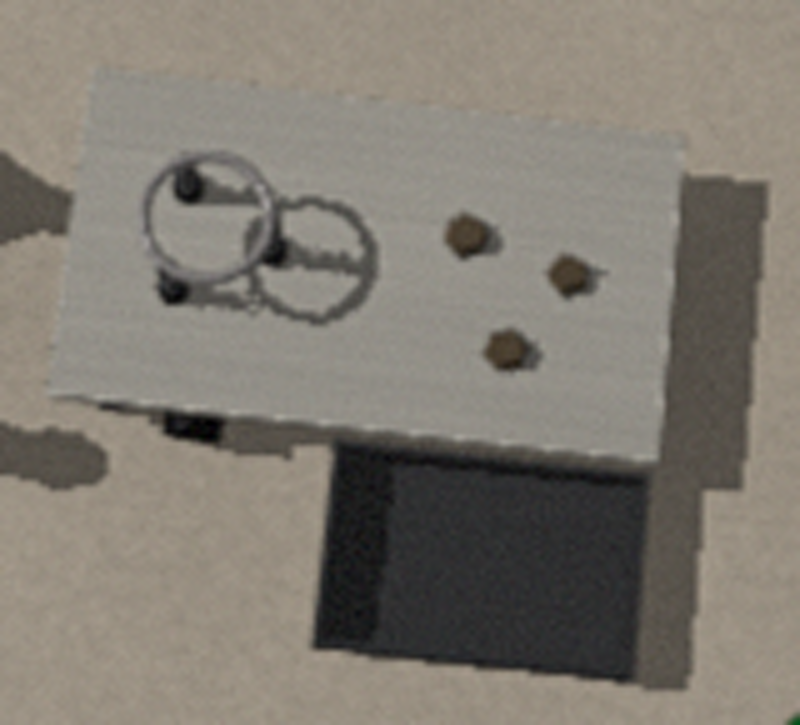

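View pics/t_scr.png

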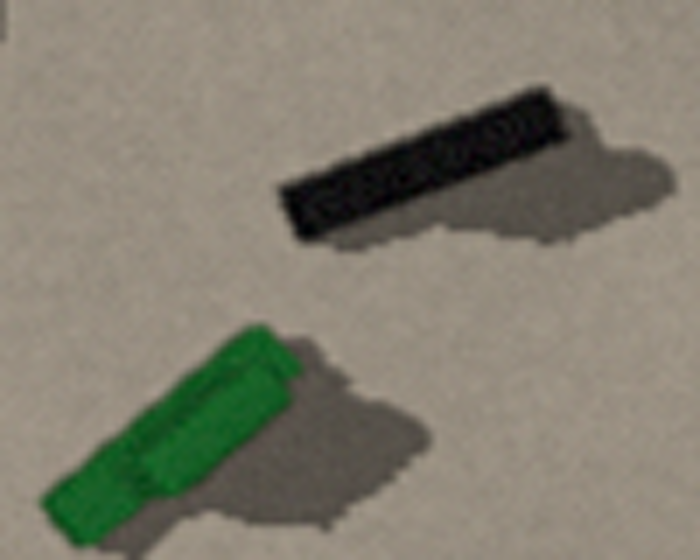

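View pics/s_mix.png

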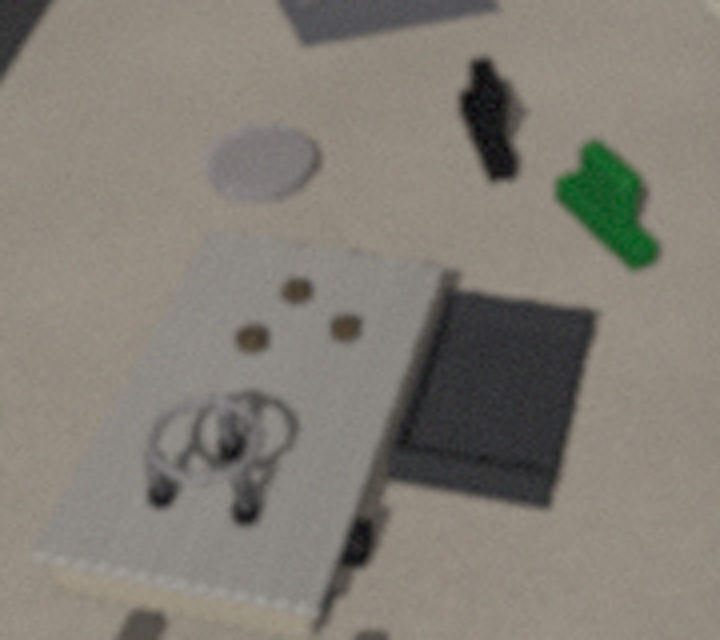

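View pics/t_fl.png

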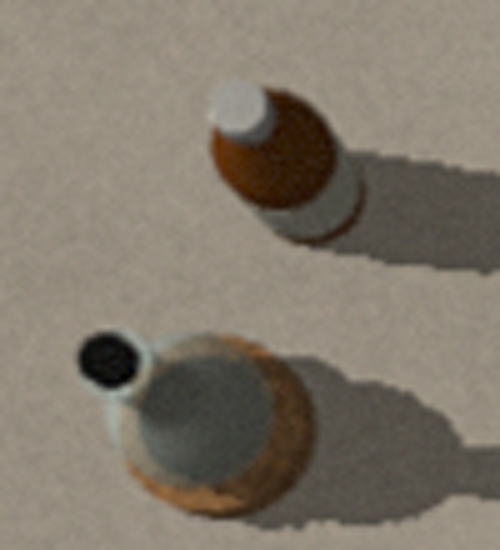

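The crops confirm it: the black block is at crop (425,165), i.e. top (391,193.5), standing upright, and the green block is separate. The deck, ring and three chips are clear. Now I'll turn these into coordinates.

```bash
python3 - <<'E'
from h import *
np.set_printoptions(precision=4,suppress=True)
t=cv2.imread("pics/top0.png"); s=cv2.imread("pics/side0.png")
for n in("side","top"): print(n,"cam",ray(n,(0,0))[0])
cs=[(199.2,108.6),(317,122),(311.6,187),(190.4,174.2)]
P=[onz("top",c,.05) for c in cs]; print("deck corners",*P)
print("sizes",[np.linalg.norm(P[i]-P[(i+1)%4]) for i in range(4)])
c=np.mean(P,0); yd=(P[0]+P[3]-P[1]-P[2]); yaw=np.arctan2(-yd[0],yd[1]); xd=(P[0]+P[1]-P[2]-P[3]); print("ctr",c,"yaw y",yaw,"yaw x",np.arctan2(xd[1],xd[0]))
R=np.array([[np.cos(yaw),-np.sin(yaw)],[np.sin(yaw),np.cos(yaw)]])
print("ring pred",c[:2]+R@[0,.085],"meas",onz("top",(222,138.4),.095))
print("tray pred",c[:2]+R@[-.147,-.075], "px",proj("top",[*(c[:2]+R@[-.147,-.075]),0.003]))
for u,v in((466,235),(569,274),(507,350)):
    p=onz("top",(180+u/5,95+v/5),.058); print("chip",p,"mixer",R.T@(p[:2]-c[:2]))
# scraper top/black mask
hsv=cv2.cvtColor(t,cv2.COLOR_BGR2HSV)
m=((t.max(2)<45)).astype(np.uint8); m[:, :365]=0;m[:,420:]=0;m[:180]=0;m[210:]=0
cn=max(cv2.findContours(m,0,1)[0],key=cv2.contourArea); r=cv2.minAreaRect(cn);print("scr rect",r)
b=cv2.boxPoints(r)
for z in(.024,.071): Q=[onz("top",q,z) for q in b]; print("z",z,Q,np.mean(Q,0))
M=cv2.moments(m,True);print(M['m10']/M['m00'],M['m01']/M['m00'])
m=((s.max(2)<40)).astype(np.uint8); m[:, :255]=0;m[:,285:]=0;m[:100]=0;m[140:]=0
cn=max(cv2.findContours(m,0,1)[0],key=cv2.contourArea);print("side scr",cv2.boundingRect(cn))
# cork
m=cv2.inRange(hsv,(5,90,70),(20,255,255)); m[:,:95]=0;m[:,150:]=0;m[:155]=0;m[200:]=0
print("cork px",cv2.boundingRect(m))
# side flask stopper
m=((s.max(2)<40)).astype(np.uint8); m[:, :195]=0;m[:,220:]=0;m[:275]=0;m[295:]=0;print("side stop",cv2.boundingRect(m))
m=((t.max(2)<45)).astype(np.uint8); m[:, :90]=0;m[:,115:]=0;m[:150]=0;m[172:]=0;print("top stop",cv2.boundingRect(m))
crop(s,255,95,325,165,8,"pics/s_scr.png"); crop(s,120,250,260,360,5,"pics/s_fl.png")
E
```

```text
side cam [0.3946 0.6639 0.7487]
top cam [0.3557 0.0162 0.9325]
deck corners [0.7163 0.1361 0.05  ] [ 0.6901 -0.18    0.05  ] [ 0.5123 -0.1641  0.05  ] [0.5376 0.1507 0.05  ]
sizes [np.float64(0.3171433058165011), np.float64(0.1785305712467252), np.float64(0.3157729653279085), np.float64(0.17930424719957808)]
ctr [ 0.6141 -0.0143  0.05  ] yaw y -0.08124483581293274 yaw x -0.08521988905824547
ring pred [0.621  0.0704] meas [0.6217 0.07   0.095 ]
tray pred [ 0.4615 -0.0771] px [276.34   207.6399]
chip [ 0.6281 -0.0617  0.058 ] mixer [ 0.0178 -0.0461]
chip [ 0.6086 -0.1161  0.058 ] mixer [ 0.0028 -0.1019]
chip [ 0.5668 -0.0838  0.058 ] mixer [-0.0414 -0.073 ]
scr rect ((390.2138977050781, 193.0614013671875), (7.831897258758545, 40.85047149658203), 69.14553833007812)
z 0.024 [array([ 0.4946, -0.327 ,  0.024 ]), array([ 0.5373, -0.434 ,  0.024 ]), array([ 0.5173, -0.4407,  0.024 ]), array([ 0.475 , -0.3339,  0.024 ])] [ 0.5061 -0.3839  0.024 ]
z 0.071 [array([ 0.4875, -0.3092,  0.071 ]), array([ 0.5279, -0.4107,  0.071 ]), array([ 0.5089, -0.4171,  0.071 ]), array([ 0.4688, -0.3158,  0.071 ])] [ 0.4983 -0.3632  0.071 ]
390.18611987381706 193.1230283911672
side scr (266, 106, 12, 28)
cork px (106, 157, 35, 37)
side stop (201, 279, 11, 12)
top stop (96, 157, 11, 10)
```

View pics/s_fl.png

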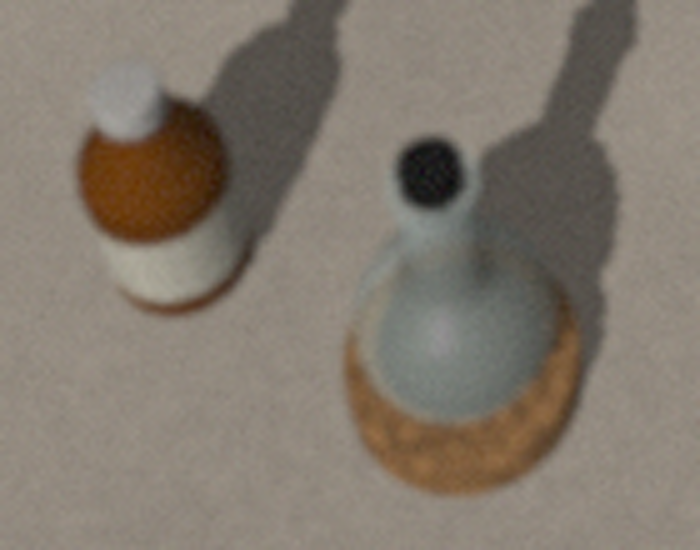

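View pics/s_scr.png

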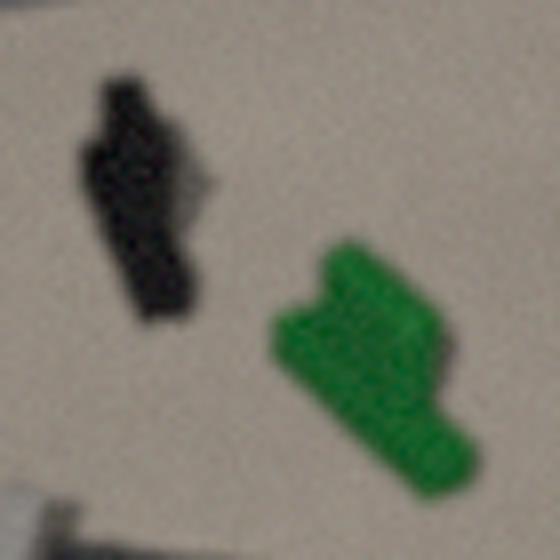

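```bash
cat >> h.py <<'E'
from scipy.spatial.transform import Rotation as Ro
def togo(p,yaw,grasp=True):
    """print rows' numbers to bring the grasp point to p with tool down at yaw deg, from current pose"""
    o=ctrl.get_obs(); R0=Ro.from_euler('xyz',o['orientation'],degrees=True); R1=Ro.from_euler('xyz',[180,0,yaw],degrees=True)
    p=np.array(p,float)
    if grasp: p=p+[0,0,ctrl.grasp_offset]
    print("turn",(R0.inv()*R1).as_rotvec().round(4),"shift",R0.inv().apply(p-o['tool_pos']).round(4),"TCP",o['tool_pos'].round(4),"ori",o['orientation'].round(2),"F",o['force'].round(1),"open",round(o['opening'],4),"t",round(o['clock'],2))
E
python3 - <<'E'
from h import *
np.set_printoptions(precision=4,suppress=True)
o=(330,170);T=lambda u,v:(o[0]+u/7,o[1]+v/7)
a=onz("top",T(280,188),0);b=onz("top",T(305,240),0);c=onz("top",T(543,85),.024);d=onz("top",T(568,135),.024)
c0=onz("top",T(543,85),.024)
print("ends",a,b,c,d,"w",np.linalg.norm(a-b),np.linalg.norm(c-d)); L=(a+b)/2;Rr=(c+d)/2;print("len",np.linalg.norm((L-Rr)[:2]),"ctr",(L+Rr)/2,"yaw",np.degrees(np.arctan2(-(L-Rr)[0],(L-Rr)[1])))
ctr=(L+Rr)/2
yaw=np.arctan2(-(L-Rr)[0],(L-Rr)[1]); R=np.array([[np.cos(yaw),-np.sin(yaw)],[np.sin(yaw),np.cos(yaw)]])
S=lambda u,v:(255+u/8,95+v/8)
for nm,uv,q in(("near bottom L",(145,322),(.012,.055,0)),("near bottom R",(190,315),(-.012,.055,0)),("near top R",(195,280),(-.012,.055,.024)),("fin top far",(125,78),(0,-.03,.071)),("head far top",(85,150),(.012,-.055,.024))):
    w=np.r_[ctr[:2]+R@np.array(q[:2]),q[2]]; pr=proj("side",w); print(nm,"pred crop",(pr-[255,95])*8,"seen",uv)
# green
Gp=[onz("top",T(u,v),0)for u,v in((40,505),(85,545))]+[onz("top",T(u,v),.024)for u,v in((260,325),(300,370))];print("green",*Gp)
# flask
print("stopper tri",tri((201+5.5,279+5.5),(96+5.2,157+4.8)))
F=lambda u,v:(80+u/5,90+v/5); FS=lambda u,v:(120+u/5,250+v/5)
print("stop top z.1675:",onz("top",F(109,360),.1675),"side",onz("side",FS(430,173),.1675))
# cork outline: top view & side view at rim .028 / base 0
for u,v in((315,430),(215,517),(126,462)): print("cork top edge",onz("top",F(u,v),0.014))
for u,v in((346,365),(465,492),(580,360)): print("cork side edge",onz("side",FS(u,v),0.014))
togo([*ctr[:2],.06],np.degrees(yaw)-90)
E
```

```text
ends [ 0.4978 -0.3368  0.    ] [ 0.4774 -0.346   0.    ] [ 0.5373 -0.4331  0.024 ] [ 0.5178 -0.442   0.024 ] w 0.02244772689848595 0.021424112740096462
len 0.10408552802035541 ctr [ 0.5076 -0.3895  0.012 ] yaw 22.5571193025965
near bottom L pred crop [136.2297 323.087 ] seen (145, 322)
near bottom R pred crop [191.6852 314.8714] seen (190, 315)
near top R pred crop [194.1195 267.7061] seen (195, 280)
fin top far pred crop [114.7819  63.9758] seen (125, 78)
head far top pred crop [ 70.6696 130.8625] seen (85, 150)
green [ 0.3722 -0.2387  0.    ] [ 0.3573 -0.2559  0.    ] [ 0.4412 -0.3181  0.024 ] [ 0.4244 -0.333   0.024 ]
stopper tri (array([0.5363, 0.3326, 0.1622]), np.float64(0.001745050559560958))
stop top z.1675: [0.5355 0.3292 0.1675] side [0.5349 0.3361 0.1675]
cork top edge [0.5366 0.2811 0.014 ]
cork top edge [0.4885 0.3298 0.014 ]
cork top edge [0.5166 0.3783 0.014 ]
cork side edge [0.5839 0.3402 0.014 ]
cork side edge [0.5238 0.3826 0.014 ]
cork side edge [0.49   0.3235 0.014 ]
turn [ 0.0012  0.0011 -1.6338] shift [-0.3536  0.1412  0.1847] TCP [ 0.2191 -0.6381  0.2913] ori [ 179.91   -0.01 -161.05] F [-0.4  0.7 -0.4] open 0.0879 t 0.1
```

```bash
python3 -m creep '[[0,0,-0.4,-0.1,0.04,0.03,1],[0,0,-0.8,-0.2,0.08,0.05,1],[0,0,-1.2,-0.3,0.12,0.07,1],[0,0,-1.617,-0.3535,0.141,0.08,1],[0,0,-1.617,-0.3535,0.141,0.08,1],[0,0,-1.617,-0.3535,0.141,0.08,1],[0,0,-1.617,-0.3535,0.141,0.08,1],[0,0,-1.617,-0.3535,0.141,0.08,1],[0,0,-1.617,-0.3535,0.141,0.08,1],[0,0,-1.617,-0.3535,0.141,0.08,1],[0,0,-1.617,-0.3535,0.141,0.08,1],[0,0,-1.617,-0.3535,0.141,0.08,1]]'
python3 -c "
from h import *
togo([.5075,-.389,.052],-68.4); print(ctrl.get_obs()['joint_pos'])"
```

```text
clock: 1.1
tool_pos: [0.5087, -0.3887, 0.2111]
orientation: [179.9, 0.1, -74.6]
force: [-1.1, -0.2, 0.3]
opening: 0.0875
turn [ 0.0013  0.0012 -0.1083] shift [1.000e-04 1.000e-03 1.123e-01] TCP [ 0.5087 -0.3887  0.2111] ori [ 1.7992e+02  7.0000e-02 -7.4610e+01] F [-1.1 -0.2  0.3] open 0.0875 t 1.1
[-1.99577747e+01  2.07706315e+01 -1.00768333e+01 -1.11531965e-02
 -5.92528119e+01  3.53571993e+01]
```

```bash
python3 -m creep '[[0,0,-0.108,0,0.001,0.03,1],[0,0,-0.108,0,0.001,0.06,1],[0,0,-0.108,0,0.001,0.085,1],[0,0,-0.108,0,0.001,0.1,1],[0,0,-0.108,0,0.001,0.112,1],[0,0,-0.108,0,0.001,0.112,1],[0,0,-0.108,0,0.001,0.112,1]]'
python3 - <<'E'
from h import *
togo([.5075,-.389,.052],-68.4)
t=ctrl.snapshot("top"); s=ctrl.snapshot("side")
a=cv2.resize(t[150:260,320:470],None,fx=4,fy=4,interpolation=2);b=cv2.resize(s[70:180,210:330],None,fx=4,fy=4,interpolation=2)
cv2.imwrite("pics/pre.png",cv2.resize(np.hstack([a,b[:a.shape[0]]]),(800,330)))
E
```

```text
clock: 1.68
tool_pos: [0.5067, -0.3905, 0.0999]
orientation: [179.9, 0.0, -68.9]
force: [-0.3, -0.0, -0.2]
opening: 0.0876
turn [ 0.0009  0.0006 -0.0089] shift [-0.0012 -0.0013  0.0011] TCP [ 0.5067 -0.3905  0.0999] ori [ 1.7995e+02  3.0000e-02 -6.8910e+01] F [-0.3 -0.  -0.2] open 0.0876 t 1.68
```

View pics/pre.png

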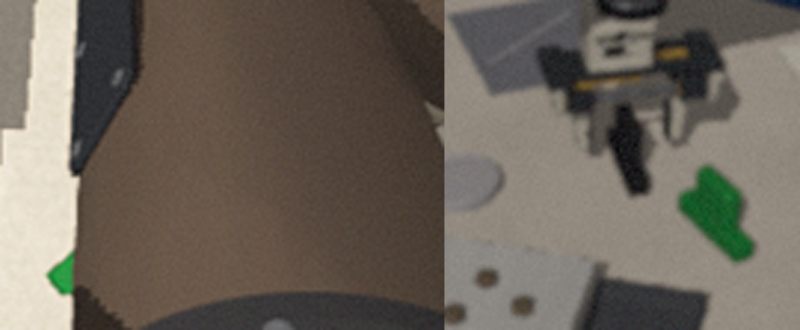

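The side view shows the open fingers straddling the black fin at about (620,130) in the picture, with the green block clear at (715,215). Closing.

```bash
python3 -m creep '[[0,0,0,0,0,0,0],[0,0,0,0,0,0,0],[0,0,0,0,0,0,0],[0,0,0,0,0,0,0],[0,0,0,0,0,0,0],[0,0,0,0,0,0,0],[0,0,0,0,0,0,0],[0,0,0,0,0,0,0]]'
python3 -c "
from h import *
togo([.5075,-.389,.052],-68.4)"
```

```text
clock: 2.45
tool_pos: [0.5068, -0.3905, 0.1001]
orientation: [180.0, 0.0, -68.9]
force: [0.2, -0.3, -0.2]
opening: 0.0398
turn [ 0.0001  0.0001 -0.0089] shift [-0.0011 -0.0012  0.0013] TCP [ 0.5068 -0.3905  0.1001] ori [180.     0.   -68.91] F [ 0.2 -0.3 -0.2] open 0.0398 t 2.45
```

```bash
python3 -m creep '[[0,0,0,0,0,0,0],[0,0,0,0,0,0,0],[0,0,0,0,0,0,0],[0,0,0,0,0,0,0],[0,0,0,0,0,0,0],[0,0,0,0,0,0,0]]'
python3 -m creep '[[0,0,0,0,0,-0.02,0],[0,0,0,0,0,-0.05,0],[0,0,0,0,0,-0.09,0],[0,0,0,0,0,-0.12,0],[0,0,0,0,0,-0.12,0]]'
python3 - <<'E'
from h import *
c=np.array([.6141,-.0143]);y=-.083;R=np.array([[np.cos(y),-np.sin(y)],[np.sin(y),np.cos(y)]])
for x in(.058,-.105): print(c+R@[x,-.074])
togo([*(c+R@[.058,-.074]),.16],-90-np.degrees(.083))
s=ctrl.snapshot("side");cv2.imwrite("pics/lift.png",cv2.resize(s[20:200,150:350],None,fx=3.5,fy=3.2,interpolation=2))
E
```

```text
clock: 2.95
tool_pos: [0.5068, -0.3905, 0.1001]
orientation: [180.0, 0.0, -68.9]
force: [-0.3, 0.1, -1.3]
opening: 0.0201
clock: 3.37
tool_pos: [0.5093, -0.3921, 0.2276]
orientation: [-179.6, -0.5, -68.9]
force: [1.6, -0.7, -0.1]
opening: 0.0198
[ 0.66576538 -0.09285373]
[ 0.50332651 -0.07934026]
turn [-0.0083 -0.0069  0.4522] shift [-0.2228 -0.2537  0.0206] TCP [ 0.5093 -0.3921  0.2276] ori [-179.63   -0.49  -68.85] F [ 1.6 -0.7 -0.1] open 0.0198 t 3.37
```

View pics/lift.png

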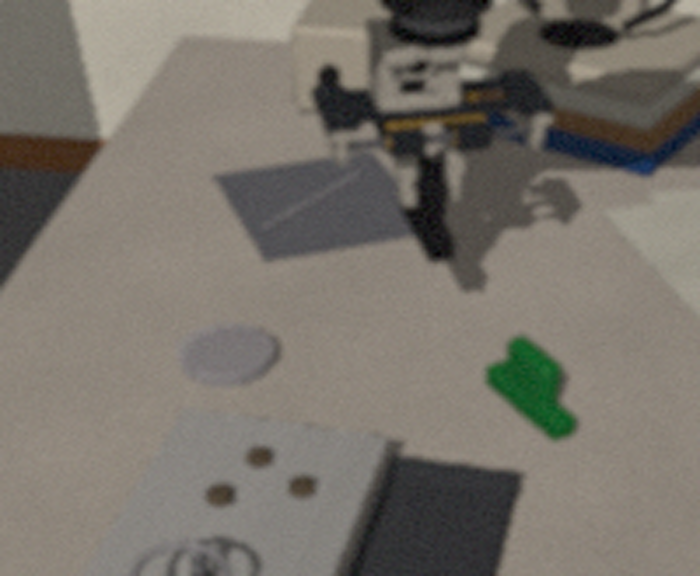

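```bash
python3 -m creep '[[0,0,0.05,-0.02,-0.023,0,0],[0,0,0.1,-0.045,-0.051,0,0],[0,0,0.16,-0.07,-0.08,0,0],[0,0,0.22,-0.095,-0.108,0,0],[0,0,0.28,-0.12,-0.137,0,0],[0,0,0.34,-0.145,-0.165,0,0],[0,0,0.4,-0.17,-0.194,0,0],[0,0,0.452,-0.195,-0.222,0,0],[0,0,0.452,-0.215,-0.245,0,0],[0,0,0.452,-0.223,-0.254,0,0],[0,0,0.452,-0.223,-0.254,0,0],[0,0,0.452,-0.223,-0.254,0,0]]'
python3 - <<'E'
from h import *
togo([.6658,-.0929,.1513-.0468],-94.75)
s=ctrl.snapshot("side");cv2.imwrite("pics/over.png",cv2.resize(s[40:260,130:350],None,fx=3.5,fy=2.7,interpolation=2))
E
```

```text
clock: 4.42
tool_pos: [0.6631, -0.0904, 0.2187]
orientation: [179.9, -0.0, -94.7]
force: [-0.2, -0.2, -1.2]
opening: 0.0198
turn [ 0.0023 -0.0002  0.0003] shift [ 0.0022 -0.0031  0.0674] TCP [ 0.6631 -0.0904  0.2187] ori [ 1.7987e+02 -1.0000e-02 -9.4740e+01] F [-0.2 -0.2 -1.2] open 0.0198 t 4.42
```

View pics/over.png

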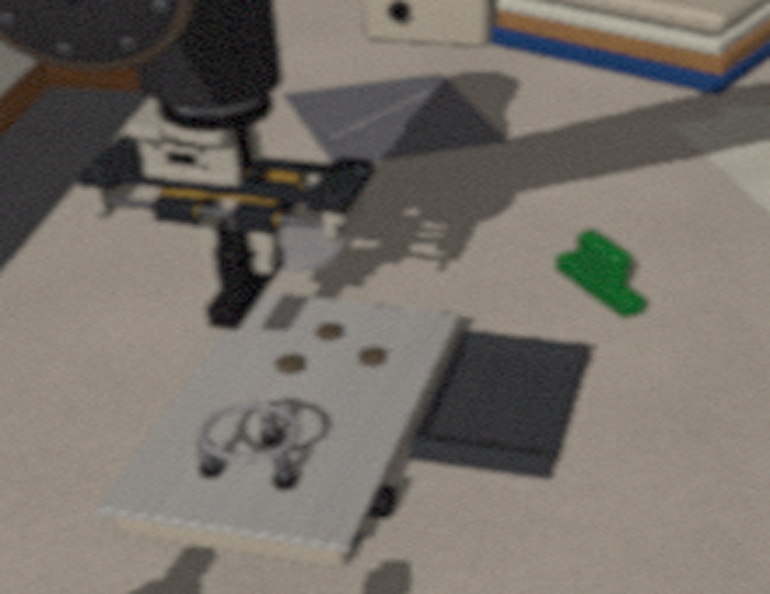

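```bash
python3 -m creep '[[0,0,0,0,-0.001,0.015,0],[0,0,0,0.001,-0.002,0.035,0],[0,0,0,0.002,-0.003,0.05,0],[0,0,0,0.002,-0.003,0.06,0],[0,0,0,0.002,-0.003,0.06,0],[0,0,0,0.002,-0.003,0.06,0]]'
python3 - <<'E'
from h import *
togo([.6658,-.0929,.1513-.0468],-94.75)
s=ctrl.snapshot("side");cv2.imwrite("pics/over2.png",cv2.resize(s[80:220,160:340],None,fx=4,fy=4,interpolation=2))
E
```

```text
clock: 4.97
tool_pos: [0.6659, -0.0942, 0.16]
orientation: [179.9, -0.0, -94.9]
force: [0.5, 0.7, -0.6]
opening: 0.0196
turn [ 0.0011 -0.0005 -0.0021] shift [-0.0013  0.0002  0.0087] TCP [ 0.6659 -0.0942  0.16  ] ori [ 1.7994e+02 -3.0000e-02 -9.4870e+01] F [ 0.5  0.7 -0.6] open 0.0196 t 4.97
```

View pics/over2.png

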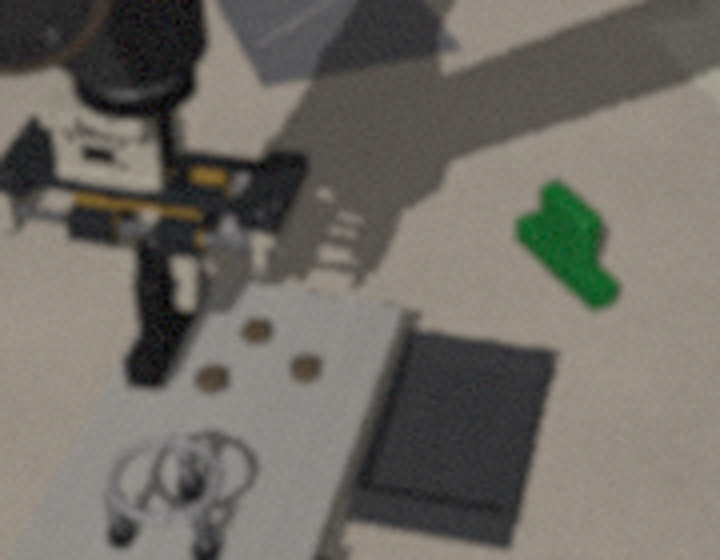

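```bash
python3 -m creep '[[0,0,0,-0.001,0,0.004,0],[0,0,0,-0.001,0,0.007,0],[0,0,0,-0.001,0,0.0078,0],[0,0,0,-0.001,0,0.0078,0]]'
python3 -m creep '[[0,0,0,0,0.003,0,0],[0,0,0,0,0.009,0,0],[0,0,0,0,0.016,0,0],[0,0,0,0,0.024,0,0],[0,0,0,0,0.032,0,0],[0,0,0,0,0.04,0,0],[0,0,0,0,0.048,0,0],[0,0,0,0,0.056,0,0],[0,0,0,0,0.064,0,0],[0,0,0,0,0.072,0,0],[0,0,0,0,0.078,0,0],[0,0,0,0,0.08,0,0]]'
python3 - <<'E'
from h import *
togo([.5033,-.0793,.1513-.0468],-94.75)
s=ctrl.snapshot("side");cv2.imwrite("pics/sw1.png",cv2.resize(s[80:220,160:340],None,fx=4,fy=4,interpolation=2))
E
```

```text
clock: 5.35
tool_pos: [0.6664, -0.0922, 0.1524]
orientation: [180.0, 0.0, -94.8]
force: [0.1, -0.5, -1.3]
opening: 0.0202
clock: 6.35
tool_pos: [0.5857, -0.0855, 0.1525]
orientation: [180.0, 0.0, -94.8]
force: [-0.4, 0.2, -1.2]
opening: 0.0197
turn [ 0.0001  0.0001 -0.0011] shift [0.0007 0.0826 0.0013] TCP [ 0.5857 -0.0855  0.1525] ori [ 1.7999e+02  1.0000e-02 -9.4810e+01] F [-0.4  0.2 -1.2] open 0.0197 t 6.35
```

View pics/sw1.png

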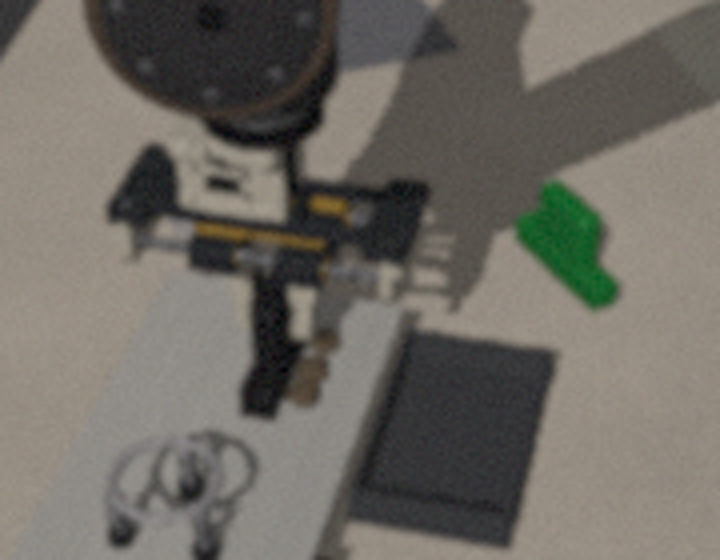

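The sweep is working: the chips are bunched in front of the scraper at about (308,380) in the picture. Continuing over the edge.

```bash
python3 -m creep '[[0,0,0,0,0.004,0,0],[0,0,0,0,0.011,0,0],[0,0,0,0,0.019,0,0],[0,0,0,0,0.027,0,0],[0,0,0,0,0.035,0,0],[0,0,0,0,0.043,0,0],[0,0,0,0,0.051,0,0],[0,0,0,0,0.059,0,0],[0,0,0,0,0.067,0,0],[0,0,0,0,0.075,0,0],[0,0,0,0,0.081,0,0],[0,0,0,0,0.083,0,0]]'
python3 - <<'E'
from h import *
togo([.5033,-.0793,.1513-.0468],-94.75)
s=ctrl.snapshot("side");cv2.imwrite("pics/sw2.png",cv2.resize(s[80:220,160:340],None,fx=4,fy=4,interpolation=2))
E
```

```text
clock: 7.4
tool_pos: [0.5029, -0.0786, 0.1524]
orientation: [180.0, 0.0, -94.8]
force: [-0.5, 0.8, -0.9]
opening: 0.02
turn [ 0.0003  0.0001 -0.0011] shift [ 0.0007 -0.0005  0.0011] TCP [ 0.5029 -0.0786  0.1524] ori [ 1.7998e+02  1.0000e-02 -9.4810e+01] F [-0.5  0.8 -0.9] open 0.02 t 7.4
```

View pics/sw2.png

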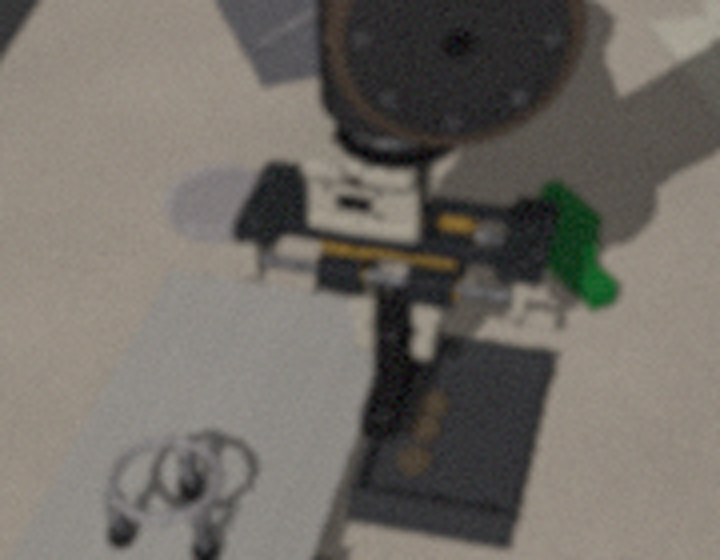

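All three chips lie in the tray at (437,403), (425,430) and (412,458). Lifting and returning the scraper.

```bash
python3 -m creep '[[0,0,0,0,0,-0.02,0],[0,0,0,0,0,-0.045,0],[0,0,0,0,0,-0.06,0],[0,0,0,0,0,-0.06,0]]'
python3 -c "
from h import *
togo([.5068,-.3905,.1001-.0468],-68.9)"
```

```text
clock: 7.78
tool_pos: [0.5062, -0.0785, 0.2159]
orientation: [-179.7, 0.0, -94.8]
force: [0.1, 0.5, -1.2]
opening: 0.0199
turn [-0.006  -0.0006 -0.4515] shift [ 0.311  -0.0259  0.1157] TCP [ 0.5062 -0.0785  0.2159] ori [-1.7966e+02  4.0000e-02 -9.4770e+01] F [ 0.1  0.5 -1.2] open 0.0199 t 7.78
```

```bash
python3 -m creep '[[0,0,-0.04,0.02,-0.002,0,0],[0,0,-0.1,0.05,-0.005,0,0],[0,0,-0.16,0.085,-0.008,0,0],[0,0,-0.22,0.12,-0.011,0,0],[0,0,-0.28,0.155,-0.014,0,0],[0,0,-0.34,0.19,-0.018,0,0],[0,0,-0.4,0.225,-0.021,0,0],[0,0,-0.45,0.255,-0.024,0,0],[0,0,-0.45,0.285,-0.027,0,0],[0,0,-0.45,0.302,-0.028,0,0],[0,0,-0.45,0.31,-0.029,0,0],[0,0,-0.45,0.31,-0.029,0,0]]'
python3 -c "
from h import *
togo([.5068,-.3905,.1001-.0468],-68.9)"
```

```text
clock: 8.78
tool_pos: [0.5065, -0.3915, 0.211]
orientation: [179.9, 0.1, -69.2]
force: [-0.4, 0.2, -1.5]
opening: 0.0197
turn [ 0.0012  0.001  -0.0045] shift [-0.0007 -0.0008  0.1109] TCP [ 0.5065 -0.3915  0.211 ] ori [ 1.7993e+02  6.0000e-02 -6.9160e+01] F [-0.4  0.2 -1.5] open 0.0197 t 8.78
```

```bash
python3 -m creep '[[0,0,0,0,0,0.03,0],[0,0,0,0,0,0.06,0],[0,0,0,0,0,0.085,0],[0,0,0,0,0,0.1,0],[0,0,0,0,0,0.107,0],[0,0,0,0,0,0.109,0],[0,0,0,0,0,0.109,0]]'
python3 -c "
from h import *
togo([.5068,-.3905,.1001-.0468],-68.9)"
```

```text
clock: 9.37
tool_pos: [0.5073, -0.3894, 0.1034]
orientation: [180.0, 0.0, -69.0]
force: [0.2, 0.7, -1.3]
opening: 0.0199
turn [ 0.0003  0.0001 -0.0014] shift [0.0008 0.0009 0.0033] TCP [ 0.5073 -0.3894  0.1034] ori [179.98   0.   -68.98] F [ 0.2  0.7 -1.3] open 0.0199 t 9.37
```

```bash
python3 -m creep '[[0,0,0,0,0,0.0015,0],[0,0,0,0,0,0.003,0],[0,0,0,0,0,0.003,0],[0,0,0,0,0,0.003,0]]'
```

```text
clock: 9.7
tool_pos: [0.5072, -0.39, 0.1011]
orientation: [-179.9, -0.0, -69.0]
force: [-0.4, 0.6, -0.9]
opening: 0.0198
```

```bash
python3 -m creep '[[0,0,0,0,0,0.001,0],[0,0,0,0,0,0.0015,0],[0,0,0,0,0,0.0015,0]]'
python3 -m creep '[[0,0,0,0,0,0,0.3],[0,0,0,0,0,0,0.5],[0,0,0,0,0,0,0.6],[0,0,0,0,0,0,0.6],[0,0,0,0,0,0,0.6],[0,0,0,0,0,0,0.6],[0,0,0,0,0,0,0.6],[0,0,0,0,0,0,0.6]]'
```

```text
clock: 9.95
tool_pos: [0.5073, -0.3901, 0.1001]
orientation: [-180.0, -0.1, -69.0]
force: [-2.5, 1.9, 5.9]
opening: 0.0196
clock: 10.62
tool_pos: [0.5069, -0.3899, 0.0988]
orientation: [180.0, 0.0, -69.0]
force: [0.4, 0.8, -0.2]
opening: 0.0526
```

```bash
python3 -m creep '[[0,0,0,0,0,-0.015,0.6],[0,0,0,0,0,-0.05,0.6],[0,0,0,0,0,-0.09,0.7],[0,0,0,0,0,-0.13,0.8],[0,0,0,0,0,-0.17,1],[0,0,0,0,0,-0.2,1],[0,0,0,0,0,-0.2,1]]'
python3 - <<'E'
from h import *
np.set_printoptions(precision=4,suppress=True)
s=ctrl.snapshot("side");cv2.imwrite("pics/put.png",cv2.resize(s[60:260,140:340],None,fx=3,fy=3,interpolation=2))
o=ctrl.get_obs();print(o['joint_pos'],o['tool_pos'],o['orientation'])
E
```

```text
clock: 11.2
tool_pos: [0.5089, -0.3915, 0.3073]
orientation: [-179.6, -0.5, -69.0]
force: [0.9, 0.2, 0.4]
opening: 0.0803
[-20.119   16.7682  -3.2876   0.0526 -69.4973  41.0877] [ 0.5082 -0.3907  0.3036] [-179.6956   -0.331   -69.014 ]
```

View pics/put.png

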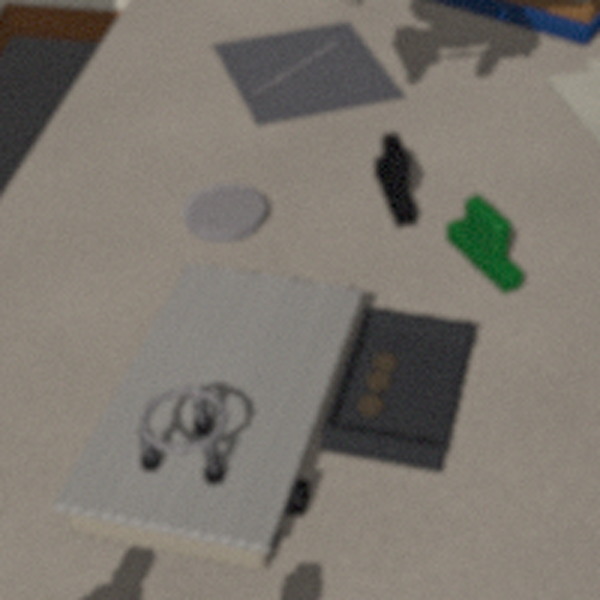

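The scraper stands upright at (398,180), and the deck is bare with all three chips in the tray at (375,385). Next, the flask.

```bash
python3 - <<'E'
from h import *
B=lambda u,v:(80+u/5,90+v/5)
print("bottle cap",onz("top",B(240,108),.13),"base R",onz("top",B(365,190),0),onz("top",B(315,243),0))
togo([.5363,.3315,.25],-45)
E
```

```text
bottle cap [0.66969696 0.29400129 0.13      ] base R [0.67543562 0.26732663 0.        ] [0.6441229  0.29247584 0.        ]
turn [-0.004  -0.0068 -0.4191] shift [-0.6642 -0.2849  0.0044] TCP [ 0.5082 -0.3907  0.3036] ori [-179.7    -0.33  -69.01] F [ 0.3 -1.1 -1.1] open 0.0839 t 11.25
```

```bash
python3 -m creep '[[0,0,-0.02,-0.015,-0.006,0,1],[0,0,-0.05,-0.045,-0.019,0,1],[0,0,-0.08,-0.08,-0.034,0,1],[0,0,-0.1,-0.115,-0.049,0,1],[0,0,-0.12,-0.15,-0.064,0,1],[0,0,-0.14,-0.185,-0.079,0,1],[0,0,-0.16,-0.22,-0.094,0,1],[0,0,-0.18,-0.255,-0.109,0,1],[0,0,-0.2,-0.29,-0.124,0,1],[0,0,-0.22,-0.325,-0.139,0,1],[0,0,-0.24,-0.36,-0.154,0,1],[0,0,-0.26,-0.39,-0.167,0,1]]'
python3 -c "
from h import *
togo([.5363,.3315,.25],-45)"
```

```text
clock: 12.25
tool_pos: [0.5226, 0.0362, 0.2981]
orientation: [180.0, 0.0, -54.0]
force: [1.3, -0.2, 0.4]
opening: 0.0877
turn [ 0.0008  0.0006 -0.1579] shift [-0.231  -0.1845  0.0013] TCP [0.5226 0.0362 0.2981] ori [ 1.7995e+02  3.0000e-02 -5.4050e+01] F [ 1.3 -0.2  0.4] open 0.0877 t 12.25
```

```bash
python3 -m creep '[[0,0,-0.03,-0.03,-0.024,0,1],[0,0,-0.06,-0.06,-0.048,0,1],[0,0,-0.09,-0.09,-0.072,0,1],[0,0,-0.12,-0.12,-0.096,0,1],[0,0,-0.15,-0.15,-0.12,0,1],[0,0,-0.158,-0.18,-0.144,0,1],[0,0,-0.158,-0.205,-0.164,0,1],[0,0,-0.158,-0.222,-0.178,0,1],[0,0,-0.158,-0.23,-0.184,0,1],[0,0,-0.158,-0.23,-0.184,0,1],[0,0,-0.158,-0.23,-0.184,0,1]]'
python3 - <<'E'
from h import *
togo([.5363,.3315,.1275],-45)
s=ctrl.snapshot("side");cv2.imwrite("pics/fl1.png",cv2.resize(s[200:384,100:320],None,fx=3.5,fy=3.2,interpolation=2))
E
```

```text
clock: 13.17
tool_pos: [0.5372, 0.328, 0.2978]
orientation: [179.9, 0.0, -45.0]
force: [-0.8, 0.2, 0.6]
opening: 0.088
turn [ 0.002   0.0001 -0.0008] shift [-0.0031 -0.0021  0.1235] TCP [0.5372 0.328  0.2978] ori [179.89   0.   -45.05] F [-0.8  0.2  0.6] open 0.088 t 13.17
```

View pics/fl1.png

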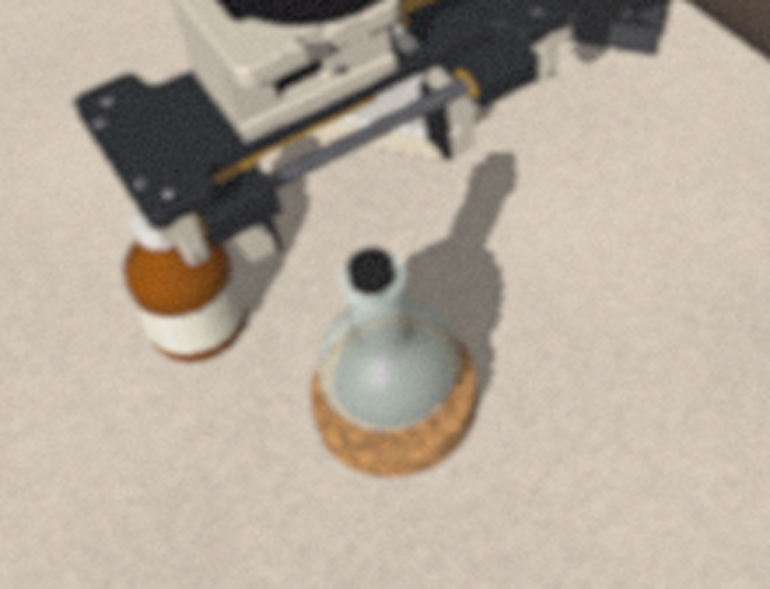

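```bash
python3 -m creep '[[0,0,0,-0.001,-0.001,0.02,1],[0,0,0,-0.003,-0.002,0.04,1],[0,0,0,-0.003,-0.002,0.055,1],[0,0,0,-0.003,-0.002,0.06,1],[0,0,0,-0.003,-0.002,0.06,1],[0,0,0,-0.003,-0.002,0.06,1]]'
python3 - <<'E'
from h import *
togo([.5363,.3315,.1275],-45)
s=ctrl.snapshot("side");cv2.imwrite("pics/fl2.png",cv2.resize(s[200:384,100:320],None,fx=3.5,fy=3.2,interpolation=2))
E
```

```text
clock: 13.72
tool_pos: [0.5374, 0.331, 0.2397]
orientation: [-180.0, -0.0, -45.1]
force: [0.5, -0.2, 0.4]
opening: 0.0877
turn [-0.0005 -0.0004 -0.0022] shift [-0.0011  0.0004  0.0654] TCP [0.5374 0.331  0.2397] ori [-1.7997e+02 -2.0000e-02 -4.5120e+01] F [ 0.5 -0.2  0.4] open 0.0877 t 13.72
```

View pics/fl2.png

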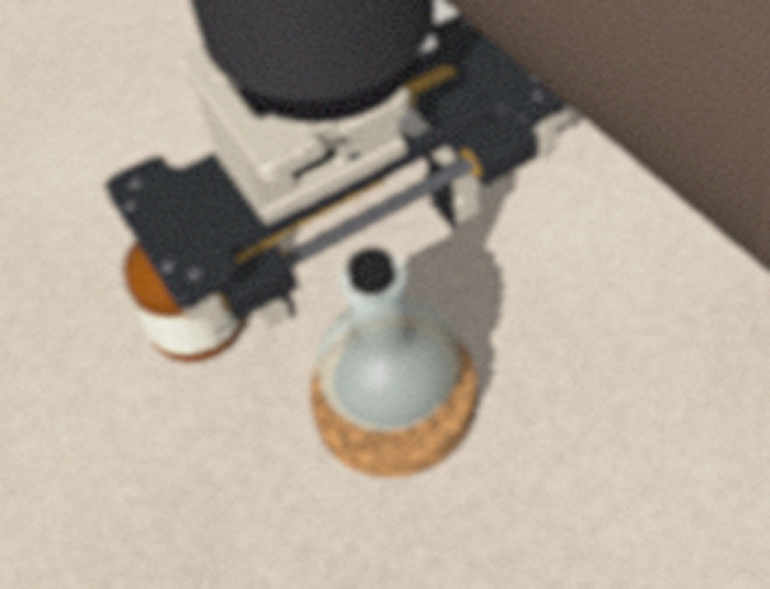

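The fingertips at about (280,312) and (462,222) have their midpoint on the stopper at (372,270), so the gripper is aligned. Descending and closing.

```bash
python3 -m creep '[[0,0,0,-0.001,0,0.015,1],[0,0,0,-0.001,0,0.03,1],[0,0,0,-0.001,0,0.045,1],[0,0,0,-0.001,0,0.058,1],[0,0,0,-0.001,0,0.0645,1],[0,0,0,-0.001,0,0.0645,1],[0,0,0,-0.001,0,0.0645,1]]'
python3 -m creep '[[0,0,0,0,0,0,0],[0,0,0,0,0,0,0],[0,0,0,0,0,0,0],[0,0,0,0,0,0,0],[0,0,0,0,0,0,0],[0,0,0,0,0,0,0],[0,0,0,0,0,0,0],[0,0,0,0,0,0,0],[0,0,0,0,0,0,0],[0,0,0,0,0,0,0],[0,0,0,0,0,0,0],[0,0,0,0,0,0,0]]'
```

```text
clock: 14.35
tool_pos: [0.5366, 0.3326, 0.1753]
orientation: [-179.9, -0.0, -45.1]
force: [0.0, 0.2, 1.2]
opening: 0.0874
clock: 15.35
tool_pos: [0.5362, 0.3324, 0.1743]
orientation: [180.0, -0.0, -45.1]
force: [-0.2, -0.8, 1.2]
opening: 0.0324
```

```bash
python3 -m creep '[[0,0,0,0,0,0,0],[0,0,0,0,0,0,0],[0,0,0,0,0,0,0],[0,0,0,0,0,0,0],[0,0,0,0,0,0,0]]'
```

```text
clock: 15.77
tool_pos: [0.5362, 0.3324, 0.1743]
orientation: [180.0, -0.0, -45.1]
force: [-0.5, -0.3, 0.4]
opening: 0.0318
```

```bash
python3 -m creep '[[0,0,0,0,0,0,0],[0,0,0,0,0,0,0],[0,0,0,0,0,0,0]]'; python3 - <<'E'
from h import *
s=ctrl.snapshot("side");cv2.imwrite("pics/fl3.png",cv2.resize(s[220:384,120:300],None,fx=4,fy=3.6,interpolation=2))
t=ctrl.snapshot("top");cv2.imwrite("pics/fl3t.png",cv2.resize(t[80:230,60:260],None,fx=4,fy=4,interpolation=2))
E
```

```text
clock: 16.02
tool_pos: [0.5362, 0.3324, 0.1743]
orientation: [180.0, 0.0, -45.1]
force: [-1.2, 0.1, 0.6]
opening: 0.032
```

View pics/fl3.png

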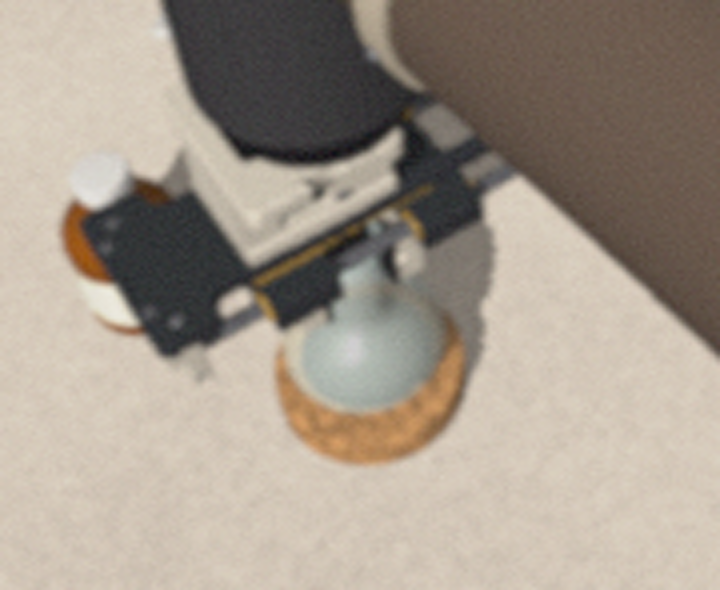

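View pics/fl3t.png

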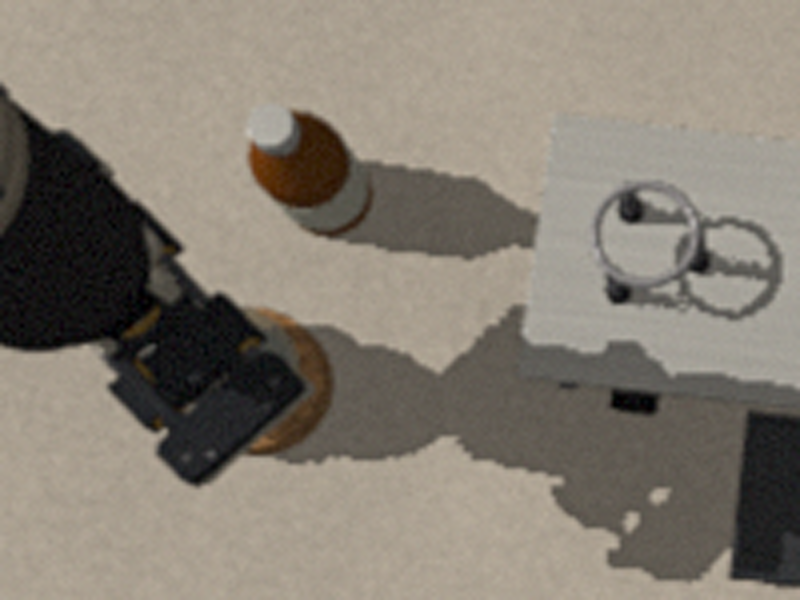

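```bash
python3 - <<'E'
from h import *
np.set_printoptions(precision=1,suppress=True)
s=ctrl.snapshot("side")
x0,y0=180,260
b=cv2.resize(s[y0:y0+60,x0:x0+70],None,fx=10,fy=10,interpolation=2)
ax=np.array([.5363,.3315])
for z,r in((.0975,.014),(.1495,.014),(.1535,.017),(.1675,.01),(.0575,.040)):
    u=proj("side",[*ax,z]); print(z,u,(u-[x0,y0])*10)
g=np.array([.5362,.3324,.1275]); 
print("grasp tip",(proj("side",g-[0,0,.019])-[x0,y0])*10)
for k in(1,-1):
  for z in(.019,-.019): print("pad edge",k,z,(proj("side",g+np.array([k*.707*.016,k*.707*.016,-z]))-[x0,y0])*10)
cv2.imwrite("pics/fl4.png",b)
E
```

```text
0.0975 [209.4 302. ] [293.8 420.2]
0.1495 [206.8 287.6] [268.3 275.7]
0.1535 [206.6 286.4] [266.3 263.9]
0.1675 [205.9 282.2] [258.9 221.9]
0.0575 [211.2 312.2] [311.6 521.7]
grasp tip [288.  395.4]
pad edge 1 0.019 [213.3 442.4]
pad edge 1 -0.019 [191.3 336.8]
pad edge -1 0.019 [361.2 349.2]
pad edge -1 -0.019 [345.5 242.1]
```

View pics/fl4.png

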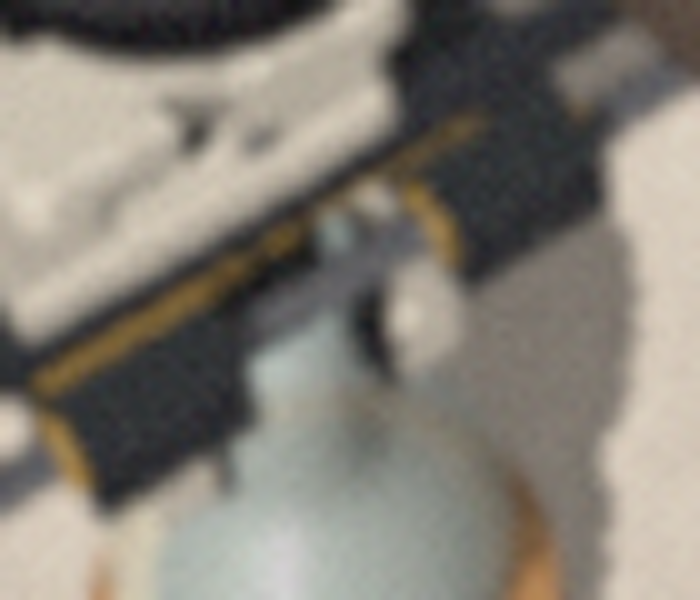

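```bash
python3 -m creep '[[0,0,0,0,0,0,0.5],[0,0,0,0,0,0,0.5],[0,0,0,0,0,0,0.5],[0,0,0,0,0,0,0.5]]'; python3 - <<'E'
from h import *
s=ctrl.snapshot("side")
x0,y0=180,260
cv2.imwrite("pics/fl5.png",cv2.resize(s[y0:y0+60,x0:x0+70],None,fx=10,fy=10,interpolation=2))
E
python3 -m creep '[[0,0,0,0,0,0.002,0.5],[0,0,0,0,0,0.004,0.5],[0,0,0,0,0,0.004,0],[0,0,0,0,0,0.004,0],[0,0,0,0,0,0.004,0],[0,0,0,0,0,0.004,0],[0,0,0,0,0,0.004,0],[0,0,0,0,0,0.004,0],[0,0,0,0,0,0.004,0]]'
```

```text
clock: 16.5
tool_pos: [0.5363, 0.3325, 0.1744]
orientation: [-180.0, 0.0, -45.1]
force: [0.4, 0.4, 0.5]
opening: 0.0434
clock: 17.3
tool_pos: [0.5361, 0.3323, 0.1703]
orientation: [180.0, -0.0, -45.1]
force: [-0.2, -1.8, 1.7]
opening: 0.027
```

View pics/fl5.png

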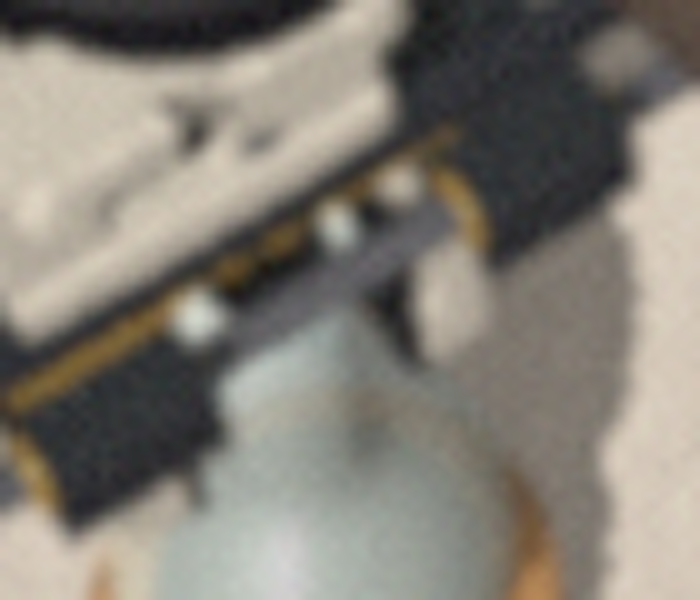

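At 4 mm lower the opening settles near 27–28 mm, which matches the neck, so the 32 mm before was the lip. Now lifting.

```bash
python3 -m creep '[[0,0,0,0,0,0,0],[0,0,0,0,0,0,0],[0,0,0,0,0,0,0],[0,0,0,0,0,0,0]]'
python3 -m creep '[[0,0,0,0,0,-0.005,0],[0,0,0,0,0,-0.015,0],[0,0,0,0,0,-0.03,0],[0,0,0,0,0,-0.055,0],[0,0,0,0,0,-0.08,0],[0,0,0,0,0,-0.105,0],[0,0,0,0,0,-0.122,0],[0,0,0,0,0,-0.13,0],[0,0,0,0,0,-0.13,0]]'
python3 - <<'E'
from h import *
togo([.6212,.0702,.25],-45)
s=ctrl.snapshot("side");cv2.imwrite("pics/up.png",cv2.resize(s[150:384,80:320],None,fx=3,fy=2.5,interpolation=2))
t=ctrl.snapshot("top");cv2.imwrite("pics/upt.png",cv2.resize(t[80:230,40:240],None,fx=4,fy=4,interpolation=2))
E
```

```text
clock: 17.63
tool_pos: [0.5361, 0.3323, 0.1704]
orientation: [180.0, -0.0, -45.1]
force: [-0.4, -1.2, 0.3]
opening: 0.0272
clock: 18.38
tool_pos: [0.5368, 0.333, 0.3032]
orientation: [-179.7, -0.0, -45.1]
force: [0.8, -0.4, -2.6]
opening: 0.0276
turn [-0.0046 -0.     -0.0012] shift [0.2456 0.1259 0.0058] TCP [0.5368 0.333  0.3032] ori [-179.74   -0.    -45.07] F [ 0.8 -0.4 -2.6] open 0.0276 t 18.38
```

View pics/up.png

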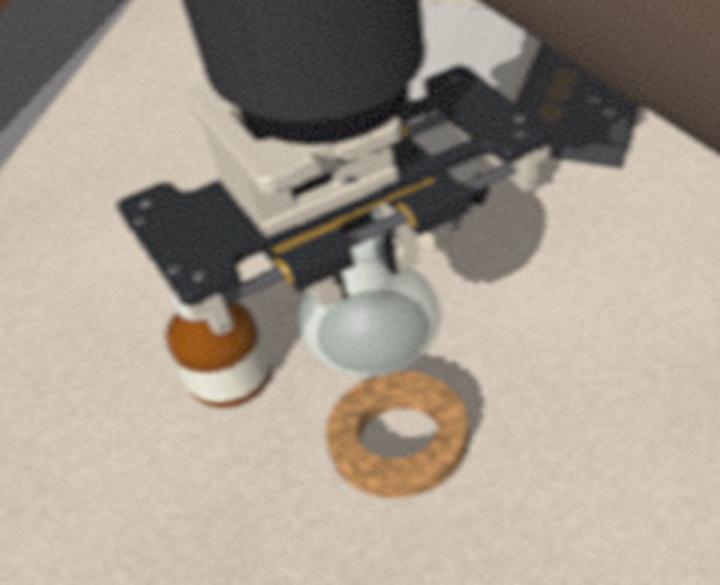

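View pics/upt.png

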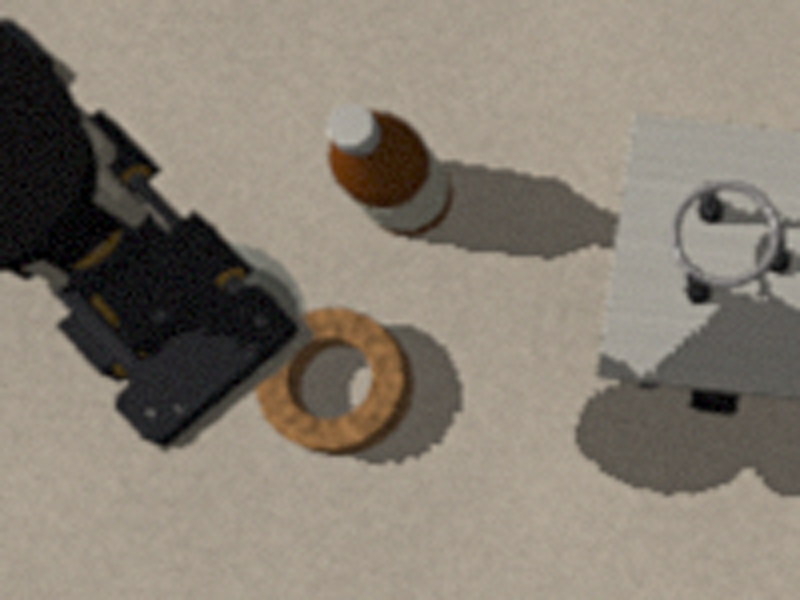

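```bash
python3 - <<'E'
from h import *
np.set_printoptions(precision=4,suppress=True)
t=ctrl.snapshot("top");s=ctrl.snapshot("side")
h=cv2.cvtColor(t,cv2.COLOR_BGR2HSV)
m=cv2.inRange(h,(8,100,60),(20,255,255));m[:150]=0;m[200:]=0;m[:,:100]=0;m[:,145:]=0
c,_=cv2.findContours(m,cv2.RETR_EXTERNAL,1);k=max(c,key=cv2.contourArea);e=cv2.fitEllipse(k)
print(e)
for z in(.028,.014,0):print(z,onz("top",e[0],z))
h=cv2.cvtColor(s,cv2.COLOR_BGR2HSV)
m=cv2.inRange(h,(8,90,60),(20,255,255));m[:295]=0;m[:,:185]=0;m[:,240:]=0
c,hi=cv2.findContours(m,cv2.RETR_CCOMP,1);
for i,k in enumerate(c):
    if len(k)>15: e=cv2.fitEllipse(k);print("side",e,"hole" if hi[0][i][3]>=0 else "out",onz("side",e[0],.028),onz("side",e[0],.014))
# ball silhouette predicted px from assumption vs seen in side
o=ctrl.get_obs();p=o['tool_pos'];b=p-[0,0,.1529-.04];u=proj("side",b);print("ball pred crop3x2.5",(u-[80,150])*[3,2.5], u)
cv2.imwrite("pics/ball.png",cv2.resize(s[220:320,150:260],None,fx=7,fy=6,interpolation=2))
print("pred in ball.png",(u-[150,220])*[7,6])
togo([.6212,.0702,.25],-45)
E
```

```text
((124.1983871459961, 175.73619079589844), (32.64215087890625, 37.23283386230469), 48.10818099975586)
0.028 [0.5332 0.3256 0.028 ]
0.014 [0.5359 0.3304 0.014 ]
0 [0.5387 0.3352 0.    ]
side ((212.3462371826172, 323.36419677734375), (45.38564682006836, 49.755619049072266), 28.277938842773438) out [0.5343 0.34   0.028 ] [0.537  0.3337 0.014 ]
side ((212.48287963867188, 322.6637878417969), (20.52225685119629, 27.249526977539062), 73.9747543334961) hole [0.5344 0.3386 0.028 ] [0.5371 0.3323 0.014 ]
ball pred crop3x2.5 [375.4143 317.0927] [205.1381 276.8371]
pred in ball.png [385.9668 341.0225]
turn [ 0.0025  0.0003 -0.0016] shift [0.2458 0.1243 0.0022] TCP [0.5357 0.3321 0.2987] ori [179.86   0.02 -45.09] F [ 0.2  0.  -2.8] open 0.0274 t 18.58
```

View pics/ball.png

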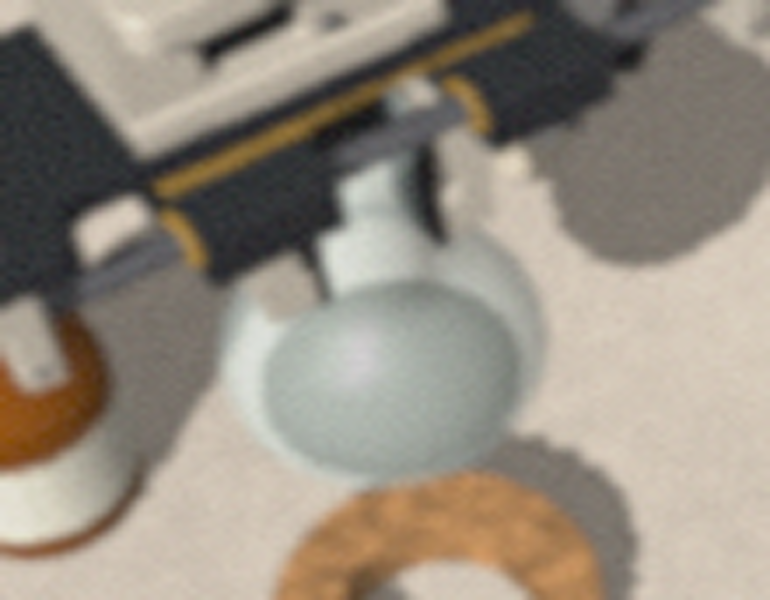

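The flask hangs upright, ball centre at (382,346) against (386,341) predicted, so its axis is within about 2 mm of the TCP. Carrying it above the ring.

```bash
python3 -m creep '[[0,0,0,0.008,0.004,0,0],[0,0,0,0.025,0.013,0,0],[0,0,0,0.05,0.025,0,0],[0,0,0,0.08,0.04,0,0],[0,0,0,0.11,0.056,0,0],[0,0,0,0.14,0.071,0,0],[0,0,0,0.17,0.086,0,0],[0,0,0,0.2,0.101,0,0],[0,0,0,0.225,0.114,0,0],[0,0,0,0.24,0.121,0,0],[0,0,0,0.245,0.124,0,0],[0,0,0,0.245,0.124,0,0]]'
python3 - <<'E'
from h import *
np.set_printoptions(precision=4,suppress=True)
togo([.6214,.0702,.25],-45)
s=ctrl.snapshot("side");x0,y0=150,110
cv2.imwrite("pics/ov.png",cv2.resize(s[y0:y0+140,x0:x0+130],None,fx=5,fy=4,interpolation=2))
c=np.array([.6214,.0702,.095])
P=np.array([proj("side",c+.032*np.array([np.cos(a),np.sin(a),0]))for a in np.radians([0,90,180,270])]);print((P-[x0,y0])*[5,4])
p=ctrl.get_obs()['tool_pos'];print("ball",(proj("side",p-[0,0,.1129])-[x0,y0])*[5,4])
# same crop from the first picture
s0=cv2.imread("pics/side0.png");cv2.imwrite("pics/ring0.png",cv2.resize(s0[180:225,175:235],None,fx=12,fy=12,interpolation=2))
print("ring0",(P-[175,180])*12)
E
```

```text
clock: 19.58
tool_pos: [0.6214, 0.0695, 0.2993]
orientation: [179.9, 0.0, -45.2]
force: [0.2, 0.7, -3.2]
opening: 0.0275
turn [ 0.0018  0.0007 -0.0038] shift [-0.0005 -0.0005  0.0025] TCP [0.6214 0.0695 0.2993] ori [179.9    0.04 -45.22] F [ 0.2  0.7 -3.2] open 0.0275 t 19.58
[[193.3712 348.6426]
 [239.9277 393.4998]
 [322.1511 360.4541]
 [274.2264 317.4746]]
ball [236.809  242.5212]
ring0 [[164.0908 205.9277]
 [275.8264 340.4995]
 [473.1627 241.3623]
 [358.1433 112.4237]]
```

View pics/ov.png

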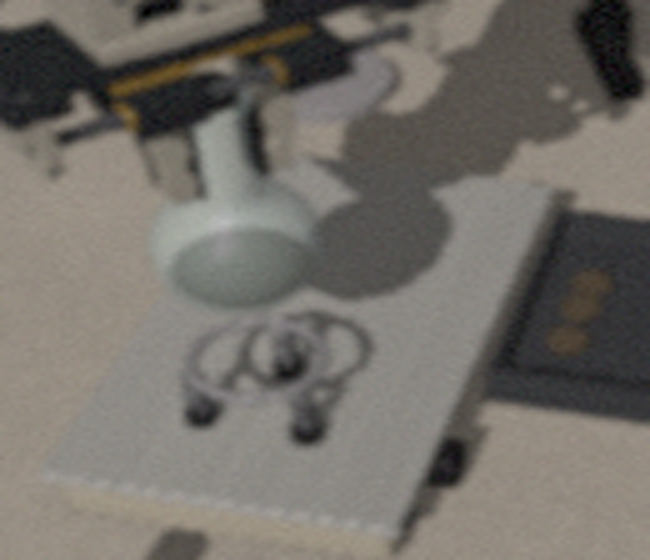

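View pics/ring0.png

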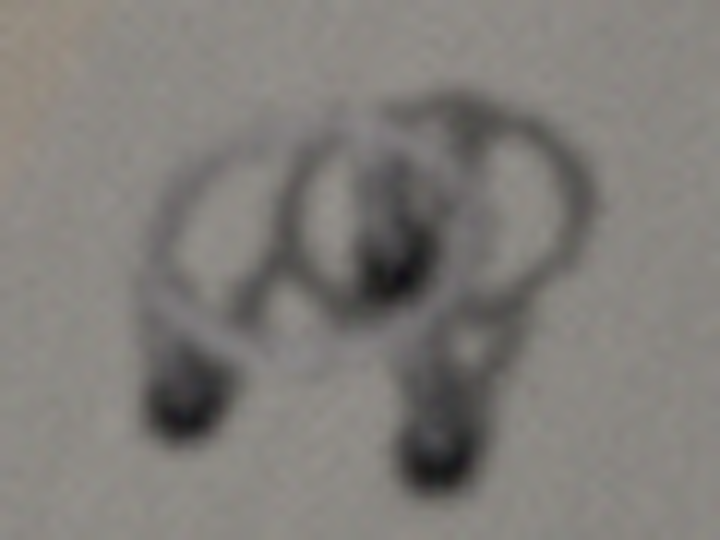

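The ring, seen at x 160–478 and y 115–355 in its crop, agrees with the predicted ellipse to under a pixel, and the ball at x 236 is as predicted. Lowering.

```bash
python3 -m creep '[[0,0,0,0,-0.0005,0.01,0],[0,0,0,0,-0.0005,0.025,0],[0,0,0,0,-0.0005,0.04,0],[0,0,0,0,-0.0005,0.048,0],[0,0,0,0,-0.0005,0.052,0],[0,0,0,0,-0.0005,0.052,0],[0,0,0,0,-0.0005,0.052,0]]'
python3 - <<'E'
from h import *
np.set_printoptions(precision=4,suppress=True)
togo([.6214,.0702,.2369-.0468],-45)
s=ctrl.snapshot("side");x0,y0=150,110
cv2.imwrite("pics/ov2.png",cv2.resize(s[y0:y0+140,x0:x0+130],None,fx=5,fy=4,interpolation=2))
t=ctrl.snapshot("top");cv2.imwrite("pics/ov2t.png",cv2.resize(t[90:200,170:300],None,fx=5,fy=5,interpolation=2))
E
```

```text
clock: 20.22
tool_pos: [0.622, 0.0723, 0.2486]
orientation: [-180.0, -0.0, -45.0]
force: [-0.2, 0.4, -1.1]
opening: 0.0274
turn [-0.0001 -0.0003 -0.0005] shift [0.0011 0.0018 0.0117] TCP [0.622  0.0723 0.2486] ori [-179.99   -0.02  -45.03] F [-0.2  0.4 -1.1] open 0.0274 t 20.22
```

View pics/ov2.png

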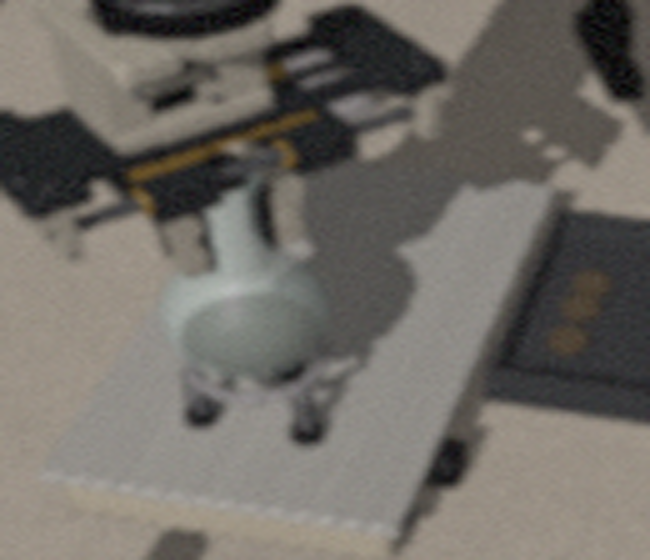

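View pics/ov2t.png

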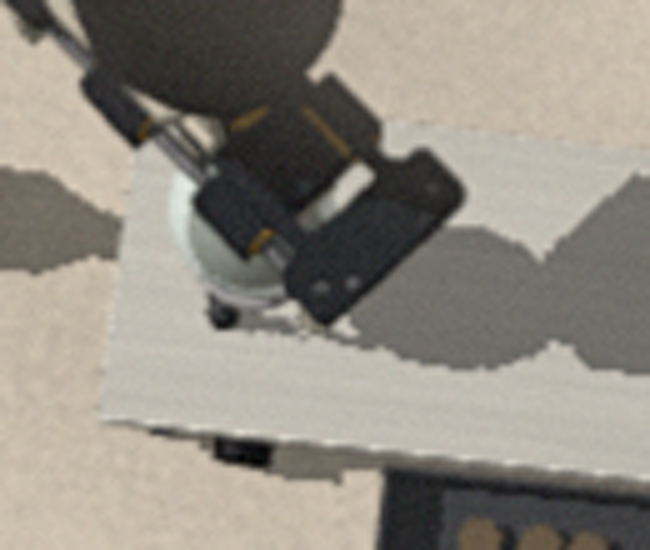

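```bash
python3 -m creep '[[0,0,0,0,0,0.004,0],[0,0,0,0,0,0.006,0],[0,0,0,0,0,0.006,0],[0,0,0,0,0,0.006,0]]'
python3 -c "
from h import *
togo([.6214,.0702,.2369-.0468],-45)"
```

```text
clock: 20.65
tool_pos: [0.6217, 0.0717, 0.2423]
orientation: [180.0, 0.0, -45.1]
force: [-0.4, -0.4, -2.8]
opening: 0.0273
turn [ 0.0002  0.0001 -0.0015] shift [0.0008 0.0012 0.0054] TCP [0.6217 0.0717 0.2423] ori [179.99   0.   -45.09] F [-0.4 -0.4 -2.8] open 0.0273 t 20.65
```

Correcting 1 mm sideways, then pressing in small steps.

```bash
python3 -m creep '[[0,0,0,0.0008,0.001,0.002,0],[0,0,0,0.0008,0.001,0.004,0],[0,0,0,0.0008,0.001,0.005,0],[0,0,0,0.0008,0.001,0.006,0],[0,0,0,0.0008,0.001,0.007,0],[0,0,0,0.0008,0.001,0.007,0]]'
python3 -m creep '[[0,0,0,0,0,0.001,0],[0,0,0,0,0,0.002,0],[0,0,0,0,0,0.003,0],[0,0,0,0,0,0.004,0],[0,0,0,0,0,0.004,0]]'
```

```text
clock: 21.15
tool_pos: [0.6218, 0.0705, 0.2357]
orientation: [-180.0, -0.0, -45.1]
force: [-1.3, 0.5, 3.6]
opening: 0.0277
clock: 21.57
tool_pos: [0.6218, 0.0705, 0.2314]
orientation: [-180.0, -0.0, -45.1]
force: [-2.0, 0.6, 5.8]
opening: 0.0276
```

```bash
python3 -m creep '[[0,0,0,0,0,0.0015,0],[0,0,0,0,0,0.003,0],[0,0,0,0,0,0.0045,0],[0,0,0,0,0,0.006,0],[0,0,0,0,0,0.006,0],[0,0,0,0,0,0.006,0]]'
python3 -m creep '[[0,0,0,0,0,0.0015,0],[0,0,0,0,0,0.003,0],[0,0,0,0,0,0.003,0],[0,0,0,0,0,0.003,0]]'
python3 - <<'E'
from h import *
togo([.6214,.0702,.2214-.0468],-45)
s=ctrl.snapshot("side");x0,y0=150,110
cv2.imwrite("pics/pr.png",cv2.resize(s[y0+10:y0+130,x0:x0+130],None,fx=6,fy=5,interpolation=2))
E
```

```text
clock: 22.07
tool_pos: [0.6219, 0.0706, 0.2259]
orientation: [-180.0, -0.0, -45.1]
force: [-2.2, 1.0, 8.0]
opening: 0.0276
clock: 22.4
tool_pos: [0.6219, 0.0705, 0.2231]
orientation: [-180.0, -0.0, -45.1]
force: [-2.8, 1.2, 8.9]
opening: 0.0275
turn [-0.0007 -0.0006 -0.0011] shift [-0.0001  0.0006  0.0017] TCP [0.6219 0.0705 0.2231] ori [-1.7996e+02 -4.0000e-02 -4.5060e+01] F [-2.8  1.2  8.9] open 0.0275 t 22.4
```

View pics/pr.png

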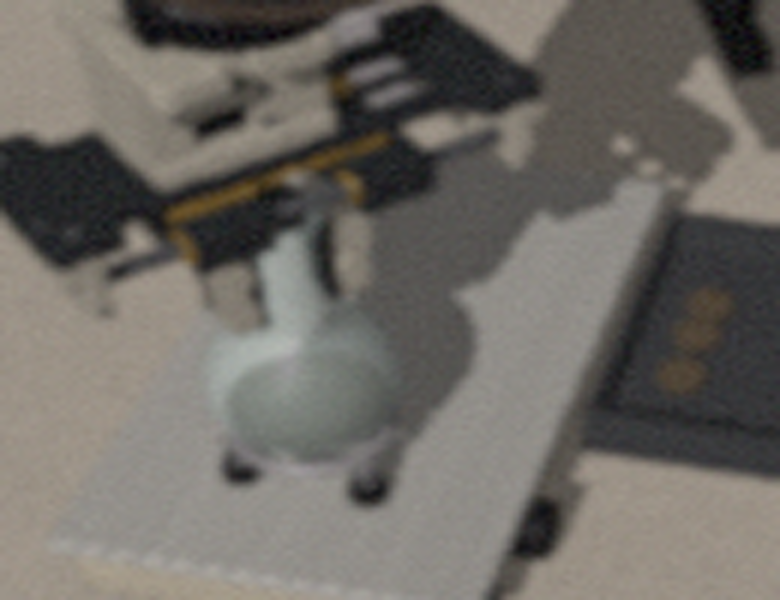

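```bash
python3 - <<'E'
from h import *
np.set_printoptions(precision=2,suppress=True)
a=np.radians(np.arange(0,360,3))
for d in(0,.012,.014,.016,.018):
    P=np.array([proj("side",np.array([.6214+.032*np.cos(k),.0702+.032*np.sin(k),.095-d]))for k in a]); print(d,"lowest v",P[:,1].max(),"in s crop12",(P[P[:,1].argmax()]-[175,180])*12)
s=ctrl.snapshot("side"); cv2.imwrite("pics/pr2.png",cv2.resize(s[180:225,175:235],None,fx=12,fy=12,interpolation=2))
o=ctrl.get_obs();print(o['force'],o['tool_pos']*1000)
E
```

```text
0 lowest v 208.4949550914508 in s crop12 [301.14 341.94]
0.012 lowest v 211.88624352046864 in s crop12 [307.5  382.63]
0.014 lowest v 212.4452776829759 in s crop12 [308.54 389.34]
0.016 lowest v 213.0025680005723 in s crop12 [309.59 396.03]
0.018 lowest v 213.5581226201466 in s crop12 [310.63 402.7 ]
[-1.99  1.24  8.2 ] [621.89  70.55 223.13]
```

View pics/pr2.png

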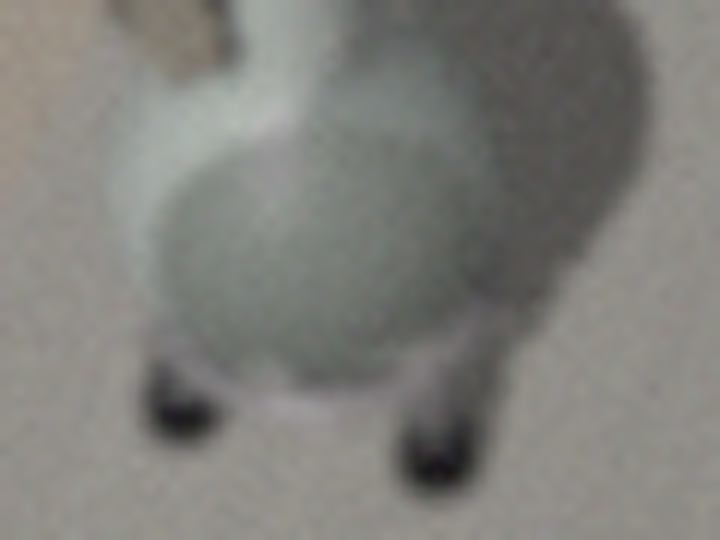

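By image the ring has moved 45 crop pixels, about 13–14 mm, which agrees with the 13.8 mm from the TCP; force alone says 15–16. Adding about 1.2 mm.

```bash
python3 -m creep '[[0,0,0,0,0,0.0006,0],[0,0,0,0,0,0.0012,0],[0,0,0,0,0,0.0012,0],[0,0,0,0,0,0.0012,0],[0,0,0,0,0,0.0012,0],[0,0,0,0,0,0.0012,0]]'
python3 - <<'E'
from h import *
np.set_printoptions(precision=2,suppress=True)
s=ctrl.snapshot("side"); cv2.imwrite("pics/fin.png",cv2.resize(s[60:384,100:360],None,fx=2.4,fy=1.8,interpolation=2))
cv2.imwrite("pics/fin2.png",cv2.resize(s[180:225,175:235],None,fx=12,fy=12,interpolation=2))
o=ctrl.get_obs();print(o['force'],o['tool_pos']*1000,o['orientation'],o['opening'],o['clock'])
E
```

```text
clock: 23.0
tool_pos: [0.6219, 0.0705, 0.222]
orientation: [-180.0, -0.0, -45.1]
force: [-2.9, 1.7, 9.5]
opening: 0.0272
[-3.14  1.79 10.21] [621.89  70.56 222.06] [-179.95   -0.04  -45.07] 0.027515347490769393 23.05
```

View pics/fin.png

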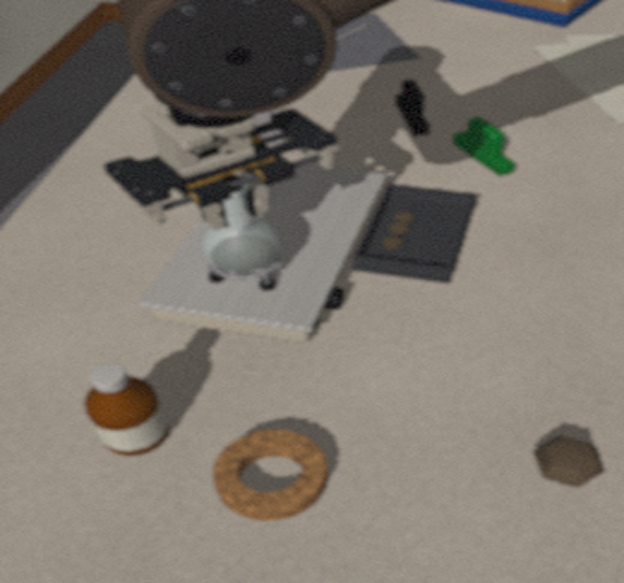

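View pics/fin2.png

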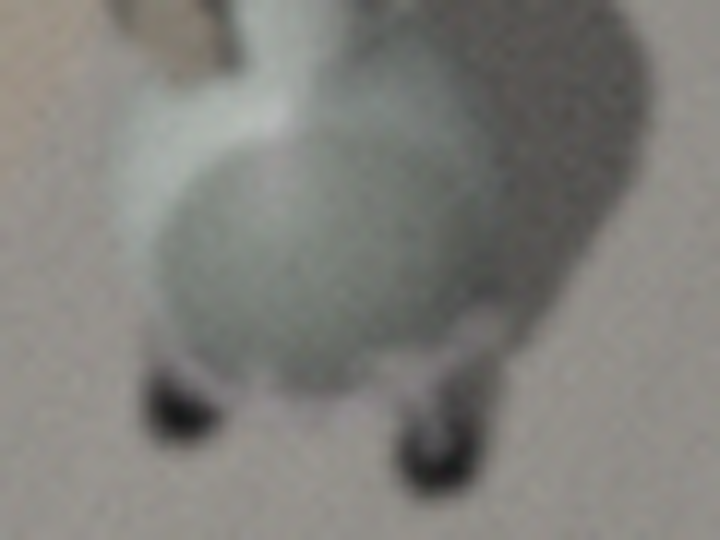

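The flask is seated and upright at (240,245). The chips are in the tray at (398,230), the scraper stands at (412,108), and the dish (hidden by the arm) was in place in the last clear view. The bottle and rock haven't moved. Handing in.

```bash
python3 -c "
from plant import ctrl
print(ctrl.close_job())"
```

```text
the job is handed in; nothing more can be done
None
```

I did the job in the order you asked and handed it in at about 23 s; the hand-in gives no verdict. I swept the three chips into the tray with the black scraper and stood the scraper back on its spot. Then I carried the flask to the sprung ring, seated it, and was holding the ring down at hand-in.

**Last checks:**
- **Chips and scraper:** all three chips are in the tray and the scraper is upright.
- **Flask:** upright to 0.1° by the gripper's orientation, with the fingers closed at 27.5 mm on the 28 mm neck.
- **Other objects:** the bottle and rock are where they were. The dish was hidden by the arm in the final picture; the last clear view, after the scraper was put down, shows it in place.

**What disagreed or went wrong:**
- **Ring depth:** the arm's position gives about 14.9 mm. The last ring-in-image reading was 13–14 mm, taken before a final 1.2 mm press. Push force suggests 17–18 mm (about 12.5 N). All are past 12 mm and short of the 20 mm stop.
- **Side force:** about 3–4 N sideways remained on the tool at the end, so the seating is slightly off centre.
- **First flask grip:** it closed at 32 mm, apparently on the lip. I opened, went 4 mm lower and regripped on the neck before lifting.

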